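# Tip the stock tablet up into its desk dock

## Task

The stock tablet has been left lying face down on the front ledge of its white desk dock. Tip it up so that it stands upright on its long edge in the dock's slot with the screen facing you, press it gently but firmly down until it is fully home, and let go. Leave the other things on the table where they are.

Things in the scene. Friction and masses are not known exactly. Their poses are not given: they have to be found in the camera images.
- dock: White plastic desk dock, fixed, 172 mm wide. Origin on the table under the middle of the slot; x runs from the ledge across the slot to the back rest (away from the robot, within 0.25 rad), y along the slot, z up. Front to back: solid ledge x -78 to -8 mm, flat top 45 mm high; slot x -8 to +8 mm; back rest x +8 to +34 mm, 70 mm high. Axes of the other dock points are the same.
- dock_slot (a point): Middle of the slot's floor, 12 mm above the table. The slot is 16 mm wide, 33 mm deep from the ledge top, and closed at both ends by cheeks 66 mm high that leave 150 mm in y. The tablet is home when its lower edge stands hard on this floor.
- dock_pad_rest (a point): Resting nose of a sprung rubber pad in the back wall of the slot, 27 mm above the table, 60 mm wide. About 10.5 mm is free until it yields (up to 6 mm, at 4 to 7 N; low bulge, easiest to enter with the tablet upright, hardest with it leaning back). The tablet does not drop home by its own weight: push its top edge down, 5 to 20 N; friction varies untold.
- dock_ledge (a point): Middle of the ledge's front top edge, 45 mm above the table. The tablet overhangs it toward the robot by about 30 to 50 mm at the start, so that leaning fingers can get beneath it.
- tablet: Stock tablet, black bumper, grey back, rounded edges; 12 mm thick, 140 wide, 115 high, about 0.35 kg (varies). Origin: middle of its lower long edge, mid thickness. z: to its top edge; x: out of its back; y: along its width. Starts face down on the ledge, x up, z to the robot, lower edge over the slot 4 to 20 mm short of the back rest, yaw within 0.06 rad. Home: frame parallel to the dock's.
- tablet_top (a point): Middle of the tablet's top long edge, 115 mm from the tablet's origin along its z.
- lamp_pack: Bystander: white and green lamp carton standing, 62 x 62 x 108 mm; origin at the middle of its underside.
- calculator: Bystander: black pocket calculator lying flat, 115 x 68 x 13 mm; origin at the middle of its underside.
- scissors: Bystander, does not move: scissors with blue handles lying flat, 80 x 182 x 9 mm; origin under the middle.
- screwdriver: Bystander: screwdriver with orange handle lying flat, 26 x 195 x 26 mm; origin under the middle.
- marker: Bystander: red marker pen lying flat, 18 x 140 x 18 mm; origin under the middle.
- carton: Bystander: small white carton, 50 x 85 x 38 mm; origin at the middle of its underside.
- plug_sensor: Bystander: white plug-in sensor lying on its back, 94 x 46 x 24 mm; origin at the middle of its underside.
Things that resemble listed ones, but are neither listed nor needed, are in the scene too. Of the things that look like the dock, the larger one is meant.

How it is judged (in metres and radians):
On the way:
1. the tablet has been tipped up more than half way with its lower edge at the slot (angle between tablet's own z axis and vertical below 0.75 rad and x of tablet in the frame of dock between -0.03 and 0.03 m), for 0.05 s.
At the end, for the whole second after the job is handed in: The tablet stands at rest in the slot, top edge up, screen toward the ledge, within 0.15 rad of upright and 0.12 rad of parallel to the slot, its lower edge inside the slot (within 8 mm of its middle in x and y) and no more than 3.5 mm above the slot floor (origin below 15.5 mm), released (angle between tablet's own z axis and vertical below 0.15 rad and angle between the y axis of tablet and the y axis of dock, either way round below 0.12 rad and z of tablet in the frame of dock below 0.0155 m and x of tablet in the frame of dock between -0.008 and 0.008 m and y of tablet in the frame of dock between -0.008 and 0.008 m and x of dock_ledge in the frame of tablet below -0.04 m and z of tablet_top in the frame of dock above 0.12 m and linear speed of tablet below 0.02 m/s and angular speed of tablet below 0.1 rad/s); the robot touches nothing.
It fails at once if a bystander is moved more than 30 mm (distance of any of lamp_pack, calculator, screwdriver, marker, carton, plug_sensor from where it was at the start of the episode above 0.03 m).
It fails at once if the tablet is pressed or struck with more than 60 N (contact force between any of the fingers, the arm and tablet above 60 N).
It fails at once if the tablet falls to the table beside the dock (height (world z) of tablet below 0.004 m).
It also fails if it takes over 48 s, if anything falls off the work surface, if the arm or the gripper's body presses on something with over 40 N, if the wrist force passes 120 N, or if a joint passes its speed limit or range.

## Robot

A 6-joint arm with a two-finger parallel gripper is mounted at the origin on a cart in front of the work surface, level with it; the furniture and walls round the work are solid. World frame = base frame: x ahead of the robot, y to its left, z up, the work surface at z = 0. Lengths are in mm, angles in rad, forces in N, time in s.
With the tool pointing down it reaches from about 275 to 750 mm from the base axis. Payload 10.2 kg.
Tool frame: the origin (TCP) lies on the front face of the gripper's body, between the roots of the fingers; the fingertips stand 73 mm ahead of it and the grasp point (between the pads) lies 54 mm ahead of it; z points along the fingers, y is the line along which they close (so a half turn about z gives the same grasp; the last joint's range is limited). The gripper opens to 85 mm and grips with 20 to 120 N. Pads are 22 mm wide; open, the fingers measure 114 mm over their backs; the gripper's body (76 mm by 85 mm) begins 54 mm behind the grasp point. The pads swing forward as they close: fully open they stand 13 mm farther back than shut.
Start: joints at [-1.406, 0.313, 1.498, -0, 1.331, -0.223], TCP at [198.518, -486.027, 303.894] pointing down, gripper open.
Joint ranges: [-2.94, 2.94], [-0.97, 2.17], [0.19, 2.56], [-1.23, 4.37], [0.02, 3.11], [-2.88, 2.88]. Speed limits (rad/s): [2.39, 2.39, 3.01, 3.14, 3.14, 3.14].

## Interface

Orientations are given as a unit quaternion [x, y, z, w].
In Python, from bench import bot gives the robot as it stands.
- The arm moves only by the tool play_rows, never from a script. Its argument "targets" is a list of rows, each a list of 6 numbers: the shift along the tool's x, y, z in mm, then the turn, a rotation vector about the tool's x, y, z in degrees. A call has 1 to 20 rows; each row shifts and turns the commanded pose from where the row before left it, along the tool's axes as they then stand; what a row does not reach is not made up. A row lasts 1/12 s, in which the tool goes at most 41.7 mm and 7.16 degrees, less where a joint would pass 70% of its speed; a pose out of reach is approached as far as the arm can. A call is refused whole if a number of a shift passes 41.7 or a number of a turn 7.16, either way. A call with a gripper value outside its range is refused whole. "gripper" is the closure, from -1 (fully open) to 1 (shut), set as the call begins (left out, the last holds). The fingers move at their own pace and stop on an object; the grip force is fixed at half the most. Time passes only in rows, so rows that do not move let the fingers close. It gives the time, the measured TCP pose, the force, the opening and the grip force at its end, in the units of the state.
- bot.read_state(): the state, without advancing time (a new reading comes with each control period).
- bot.snapshot(name): name is "scene" or "top" or "wrist"; returns the picture (400x640x3 uint8, red, green, blue); there is no depth.
- bot.camera_model(name): a dict with "K" (3x3 intrinsics, pixels), "R" (3x3) and "t" (3): a world point X has camera coordinates R X + t; the wrist camera has in their place "mount" (4x4, takes a point from camera to tool coordinates, whose origin is the TCP and whose axes are the flange's). Camera axes: x right, y down, z forward; pixel columns grow to the right and rows downward; lengths in mm; the calibration is good to about 2 mm. A picture is of the moment at which its call begins: read the wrist's pose just before it. camera_model takes no time and is no camera call.
- bot.hand_in(): hands the job in; it is judged then, once.
The state is a dict: "time": time; "joint_pos": joint angles; "joint_velocities": joint speeds; "joint_torque": joint torques, N m; "eef_pos": TCP position; "orientation": TCP orientation; "wrist_force": force on the tool from outside, world axes, zero at the start; "wrist_torque": the same for the moment, N m; "width": finger opening in mm; "finger_force": force on a finger pad.
Only numpy, scipy, OpenCV 4.12 (cv2) and the standard library are available. Lean on these libraries where they do the work, as an engineer would, in place of code of your own. Each camera call takes 0.05 s, during which the arm holds its last target. There are 200 camera calls.

## Working session

There is one attempt and no reset: what is moved stays moved. The work goes in short steps, Python scripts to look and compute and a tool call to move; the robot and the scene stay as the last step left them, time stands still between calls to the robot, and variables do not carry over. Pictures are saved under pics/ and viewed, at most 10 in all, crops included, and the job is handed in when it is done.

Besides the shell and the picture viewer there is one more tool, called after "Emit:" as name(argument=value, ...), one argument or row to a line, values as JSON. play_rows: Moves the arm, as the interface text tells. Its arguments: {"type":"object","properties":{"targets":{"type":"array","items":{"type":"array","items":{"type":"number"}}},"gripper":{"type":"number"}},"required":["targets"]}

```bash
ls; mkdir -p pics; python3 - <<'E'
from bench import bot
import cv2
s=bot.read_state(); print({k:s[k] for k in('time','eef_pos','orientation','wrist_force','width')})
for n in("scene","top"):
    cv2.imwrite(f"pics/{n}0.png",bot.snapshot(n)[:,:,::-1])
    c=bot.camera_model(n); print(n,c)
print(bot.camera_model("wrist"))
E
```

```text
pics
{'time': 0.0, 'eef_pos': array([ 198.50565772, -485.83871501,  303.33070859]), 'orientation': array([ 9.81255566e-01,  1.92709842e-01,  1.27094911e-05, -6.56764558e-04]), 'wrist_force': array([ 1.02130309, -0.17169507, -0.47270544]), 'width': 85.29039237104577}
scene {'K': array([[386.22504649,   0.        , 317.51187653],
       [  0.        , 386.22504649, 192.02744302],
       [  0.        ,   0.        ,   1.        ]]), 'R': array([[-0.65525858, -0.75513058,  0.02034696],
       [-0.52324198,  0.43428241, -0.73322344],
       [ 0.54484312, -0.49109733, -0.6796833 ]]), 't': array([ 422.9314611 ,  289.65014827, 1022.50033148])}
top {'K': array([[497.75834334,   0.        , 329.36507811],
       [  0.        , 497.75834334, 197.79395656],
       [  0.        ,   0.        ,   1.        ]]), 'R': array([[-0.32869809, -0.94440241,  0.00785197],
       [-0.77774064,  0.26595631, -0.56954959],
       [ 0.53579573, -0.19331665, -0.82191946]]), 't': array([ 233.89188561,  452.74000213, 1320.59029449])}
{'K': array([[343.6702359 ,   0.        , 315.61997463],
       [  0.        , 343.6702359 , 195.28234703],
       [  0.        ,   0.        ,   1.        ]]), 'mount': array([[ 1.12499715e-04, -9.51728322e-01, -3.06941668e-01,
         7.79791386e+01],
       [ 9.99998001e-01, -5.05676315e-04,  1.93445864e-03,
         5.73355331e-01],
       [-1.99629220e-03, -3.06941272e-01,  9.51726363e-01,
        -7.02862600e+01],
       [ 0.00000000e+00,  0.00000000e+00,  0.00000000e+00,
         1.00000000e+00]])}
```

View pics/scene0.png

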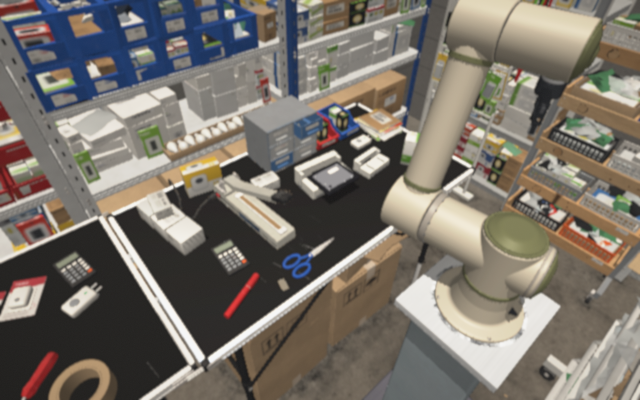

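View pics/top0.png

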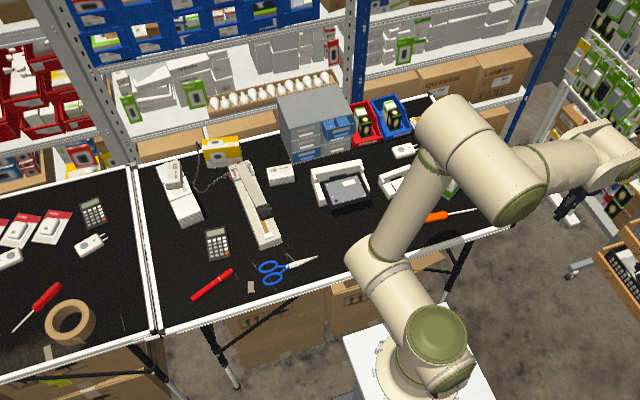

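Both views show a white dock with a grey tablet on it (top view about (342,185), scene about (325,175)) and a smaller empty dock to its right (top (395,183), scene (372,160)). Other white look-alikes in the top view are the carton (280,174), the phone-like unit (178,195) and the long case (258,210). I choose the larger dock at (342,185) and check it in a close crop.

```bash
cat > h.py <<'E'
import numpy as np, cv2
from bench import bot
from scipy.spatial.transform import Rotation as Ro
def ray(cam,u,v,z):
    c=bot.camera_model(cam);d=c['R'].T@np.linalg.inv(c['K'])@[u,v,1];o=-c['R'].T@c['t']
    return o+d*(z-o[2])/d[2]
def proj(cam,P,T=None):
    c=bot.camera_model(cam);P=np.atleast_2d(P)
    if cam=='wrist':
        M=np.linalg.inv(T@c['mount']);X=P@M[:3,:3].T+M[:3,3]
    else: X=P@c['R'].T+c['t']
    x=X@c['K'].T;return x[:,:2]/x[:,2:]
def tool(s):
    T=np.eye(4);T[:3,:3]=Ro.from_quat(s['orientation']).as_matrix();T[:3,3]=s['eef_pos'];return T
E
python3 - <<'E'
from h import *
a=cv2.imread('pics/top0.png')[145:225,290:430];cv2.imwrite('pics/c1.png',cv2.resize(a,(798,456),interpolation=cv2.INTER_CUBIC))
for uv,z in [((342,185),45),((395,183),30),((280,174),38),((435,216),13),((320,210),0),((450,190),50)]: print(uv,ray('top',*uv,z).round())
E
```

```text
(342, 185) [601.  -4.  45.]
(395, 183) [ 562. -176.   30.]
(280, 174) [714. 172.  38.]
(435, 216) [ 413. -251.   13.]
(320, 210) [560.  85.   0.]
(450, 190) [ 467. -323.   50.]
```

View pics/c1.png

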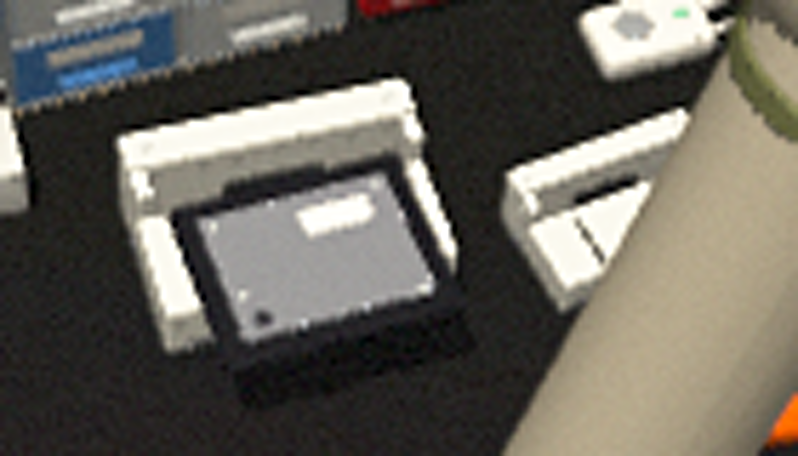

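Emit:
play_rows(
  targets=[
    [38.8,-1.44,0,0,0,-4.24],
    [38.8,-1.44,0,0,0,-4.24],
    [38.8,-1.44,0,0,0,-4.24],
    [38.8,-1.44,0,0,0,-4.24],
    [38.8,-1.44,0,0,0,-4.24],
    [38.8,-1.44,0,0,0,-4.24],
    [38.8,-1.44,0,0,0,-4.24],
    [38.8,-1.44,0,0,0,-4.24],
    [38.8,-1.44,0,0,0,-4.24],
    [38.8,-1.44,0,0,0,-4.24],
    [38.8,-1.44,0,0,0,-4.24],
    [38.8,-1.44,0,0,0,-4.24],
    [38.8,-1.44,0,0,0,-4.24],
    [38.8,-1.44,0,0,0,-4.24],
    [38.8,-1.44,0,0,0,-4.24],
    [38.8,-1.44,0,0,0,-4.24],
    [0,0,0,0,0,0],
  ],
)

```text
time: 1.52
eef_pos: [524.5, 5.9, 303.7]
orientation: [0.703, 0.711, 0.0, -0.001]
wrist_force: [0.3, 0.1, -0.3]
width: 85.4
finger_force: 0.0
```

```bash
python3 - <<'E'
from h import *
s=bot.read_state();T=tool(s);np.save('T1.npy',T)
im=bot.snapshot('wrist')[:,:,::-1];cv2.imwrite('pics/w1.png',im)
print(s['time'],s['joint_pos'].round(3),T.round(3))
E
```

```text
1.5167 [-0.213  0.312  1.499  0.002  1.331 -0.224] [[-1.10000e-02  1.00000e+00 -1.00000e-03  5.24465e+02]
 [ 1.00000e+00  1.10000e-02  2.00000e-03  5.93700e+00]
 [ 2.00000e-03 -1.00000e-03 -1.00000e+00  3.03706e+02]
 [ 0.00000e+00  0.00000e+00  0.00000e+00  1.00000e+00]]
```

View pics/w1.png

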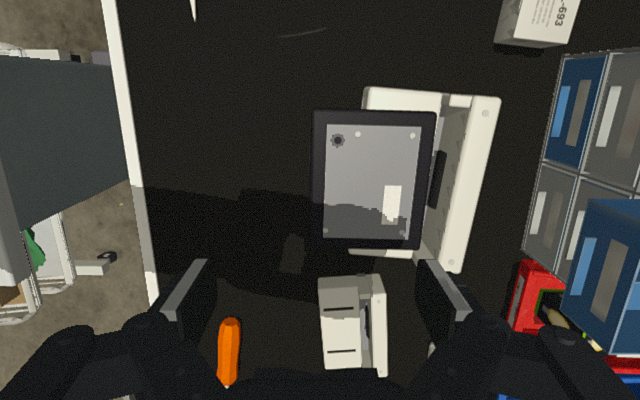

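The wrist view shows the large dock with the tablet: tablet corners near (314,111), (436,112), (421,249) and (313,244). The back rest's rear top corners are near (500,98) and (455,272), and the small dock is below at (352,325). Next I turn these into positions.

```bash
cat >> h.py <<'E'
def wray(T,u,v,z):
    c=bot.camera_model('wrist');M=T@c['mount'];d=M[:3,:3]@np.linalg.inv(c['K'])@[u,v,1];o=M[:3,3]
    return o+d*(z-o[2])/d[2]
E
python3 - <<'E'
from h import *
T=np.load('T1.npy')
for n,z,L in [('tablet',57,[(314,111),(436,112),(421,249),(313,244)]),('rest',70,[(500,98),(455,272)]),('ledge',45,[(363,88),(350,254)])]:
    for p in L: print(n,p,wray(T,*p,z).round(1))
im=cv2.imread('pics/w1.png')[75:285,300:510];cv2.imwrite('pics/c2.png',cv2.resize(im,(588,588),interpolation=cv2.INTER_CUBIC))
E
```

```text
tablet (314, 111) [522.1  61.   57. ]
tablet (436, 112) [631.8  61.3  57. ]
tablet (421, 249) [632.5 -75.   57. ]
tablet (313, 244) [522.3 -70.6  57. ]
rest (500, 98) [680.5  74.4  70. ]
rest (455, 272) [664.8 -93.6  70. ]
ledge (363, 88) [566.6  81.   45. ]
ledge (350, 254) [561.7 -87.7  45. ]
```

View pics/c2.png

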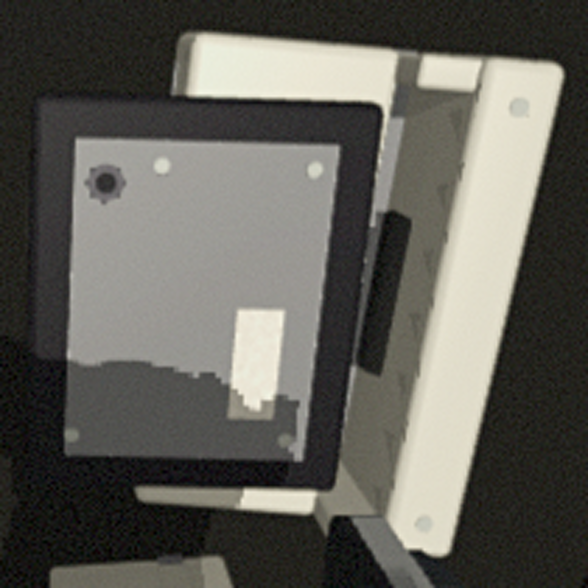

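```bash
python3 - <<'E'
from h import *
from scipy.optimize import least_squares
T=np.load('T1.npy');q=lambda L:np.array([(300+a/2.8,75+b/2.8) for a,b in L])
uvd=q([(565,62),(450,556),(486,58),(392,545),(178,33),(135,490)])
Pd=np.array([(34,86,70),(34,-86,70),(8,86,70),(8,-86,70),(-78,86,45),(-78,-86,45.)])
uvt=q([(36,97),(382,101),(338,490),(33,487)])
Pt=np.array([(-115,70,57),(0,70,57),(0,-70,57),(-115,-70,57.)])
def W(p,P): return P@Ro.from_rotvec([0,0,p[2]]).as_matrix().T+[p[0],p[1],0]
for n,uv,P in(('dock',uvd,Pd),('tab',uvt,Pt)):
    r=least_squares(lambda p:(proj('wrist',W(p,P),T)-uv).ravel(),[630,-5,0],loss='soft_l1')
    print(n,r.x.round(3),r.fun.reshape(-1,2).round(1).tolist())
E
```

```text
dock [ 6.42882e+02 -8.09400e+00 -6.00000e-02] [[0.3, -0.8], [0.8, 0.6], [-1.7, -1.6], [-4.2, 2.9], [3.4, -0.4], [-0.0, 5.2]]
tab [ 6.34196e+02 -7.48600e+00 -1.00000e-03] [[-1.9, -0.6], [2.5, -0.5], [1.6, 1.2], [-1.9, 1.0]]
```

```bash
python3 - <<'E'
from h import *
from scipy.optimize import least_squares
T=np.load('T1.npy');q=lambda L:np.array([(300+(a-1)/2.8,75+(b-1)/2.8) for a,b in L])
qt=lambda L:np.array([(290+(a-2)/5.7,145+(b-2)/5.7) for a,b in L])
uvd=q([(565,62),(450,556),(486,58),(392,545),(178,33),(135,490)]);td=qt([(120,138),(408,80),(165,322)])
Pd=np.array([(34,86,70),(34,-86,70),(8,86,70),(8,-86,70),(-78,86,45),(-78,-86,45.)])
Pd2=Pd[[0,1,4]]
uvt=q([(36,97),(382,101),(338,490),(33,487)]);tt=qt([(238,367),(178,212),(400,157),(468,293)])
Pt=np.array([(-115,70,57),(0,70,57),(0,-70,57),(-115,-70,57.)])
def W(p,P): return P@Ro.from_rotvec([0,0,p[2]]).as_matrix().T+[p[0],p[1],0]
for n,uv,P,u2,P2 in(('dock',uvd,Pd,td,Pd2),('tab',uvt,Pt,tt,Pt)):
    r=least_squares(lambda p:np.r_[(proj('wrist',W(p,P),T)-uv).ravel(),(proj('top',W(p,P2))-u2).ravel()],[630,-5,0],loss='soft_l1')
    print(n,r.x.round(3),r.fun.reshape(-1,2).round(1).tolist())
    r2=least_squares(lambda p:(proj('top',W(p,P2))-u2).ravel(),[630,-5,0]);print(r2.x.round(3),r2.fun.round(1))
    print([wray(T,*a,z[2]).round(1).tolist() for a,z in zip(uv,P)],[ray('top',*a,z[2]).round(1).tolist() for a,z in zip(u2,P2)])
E
```

```text
dock [ 6.42305e+02 -7.66000e+00 -6.10000e-02] [[0.1, -0.9], [0.6, 0.6], [-1.9, -1.8], [-4.4, 2.9], [3.2, -0.5], [-0.2, 5.2], [-0.3, -1.0], [-0.3, -1.7], [0.9, -1.4]]
[ 6.36625e+02 -5.56600e+00 -8.20000e-02] [-0.3  0.1  0.1  0.1  0.2 -0.2]
[[681.5, 75.4, 70.0], [670.3, -94.9, 70.0], [657.3, 76.3, 70.0], [649.0, -90.7, 70.0], [566.7, 82.4, 45.0], [559.2, -82.6, 45.0]] [[677.4, 76.4, 70.0], [664.1, -93.9, 70.0], [565.4, 87.2, 45.0]]
tab [ 6.33028e+02 -7.08400e+00  1.00000e-03] [[-3.1, -0.5], [1.5, -0.6], [1.0, 1.2], [-2.6, 1.2], [-0.5, -0.2], [-1.8, -1.2], [-0.2, -2.7], [1.1, 0.7]]
[ 6.29822e+02 -7.19000e+00 -2.00000e-03] [-0.2  0.6 -1.5 -0.5  0.2 -1.9  1.5  1.6]
[[520.7, 62.4, 57.0], [631.7, 62.4, 57.0], [632.0, -75.8, 57.0], [520.7, -75.8, 57.0]] [[516.8, 61.6, 57.0], [626.4, 59.0, 57.0], [622.5, -73.6, 57.0], [521.8, -74.9, 57.0]]
```

```bash
cat >> h.py <<'E'
def goal(x,y,z,beta,yaw=0):
    b=np.radians(beta);c,s=np.cos(yaw),np.sin(yaw)
    f=np.array([c,s,0]);l=np.array([-s,c,0]);U=np.array([0,0,1.])
    G=np.eye(4);G[:3,2]=f*np.sin(b)-U*np.cos(b);G[:3,0]=l;G[:3,1]=np.cross(G[:3,2],l);G[:3,3]=x,y,z;return G
def rows(T,G,n):
    rv=Ro.from_matrix(T[:3,:3].T@G[:3,:3]).as_rotvec();out=[];C=T
    for i in range(1,n+1):
        N=np.eye(4);N[:3,3]=T[:3,3]+(G[:3,3]-T[:3,3])*i/n;N[:3,:3]=T[:3,:3]@Ro.from_rotvec(rv*i/n).as_matrix()
        out.append(np.r_[C[:3,:3].T@(N[:3,3]-C[:3,3]),np.degrees(rv)/n].round(1).tolist());C=N
    print(out)
E
python3 - <<'E'
from h import *
rows(tool(bot.read_state()),goal(430,-7,120,60),12)
E
```

```text
[[-0.8, -7.9, 15.3, -5.0, -0.0, 0.0], [-0.8, -9.2, 14.6, -5.0, -0.0, 0.0], [-0.8, -10.4, 13.7, -5.0, -0.0, 0.0], [-0.8, -11.6, 12.7, -5.0, -0.0, 0.0], [-0.8, -12.6, 11.7, -5.0, -0.0, 0.0], [-0.8, -13.6, 10.5, -5.0, -0.0, 0.0], [-0.8, -14.5, 9.3, -5.0, -0.0, 0.0], [-0.8, -15.2, 8.0, -5.0, -0.0, 0.0], [-0.8, -15.9, 6.7, -5.0, -0.0, 0.0], [-0.8, -16.4, 5.3, -5.0, -0.0, 0.0], [-0.8, -16.8, 3.8, -5.0, -0.0, 0.0], [-0.9, -17.1, 2.3, -5.0, -0.0, 0.0]]
```

Emit:
play_rows(
  gripper=-0.18,
  targets=[
    [-0.8,-7.9,15.3,-5,0,0],
    [-0.8,-9.2,14.6,-5,0,0],
    [-0.8,-10.4,13.7,-5,0,0],
    [-0.8,-11.6,12.7,-5,0,0],
    [-0.8,-12.6,11.7,-5,0,0],
    [-0.8,-13.6,10.5,-5,0,0],
    [-0.8,-14.5,9.3,-5,0,0],
    [-0.8,-15.2,8.0,-5,0,0],
    [-0.8,-15.9,6.7,-5,0,0],
    [-0.8,-16.4,5.3,-5,0,0],
    [0,0,0,0,0,0],
  ],
)

```text
time: 2.48
eef_pos: [464.9, 0.8, 185.3]
orientation: [0.66, 0.672, 0.252, 0.223]
wrist_force: [-0.7, 0.5, -0.2]
width: 50.5
finger_force: 0.0
```

```bash
python3 - <<'E'
from h import *
s=bot.read_state();print(s['joint_pos'].round(3),tool(s).round(3)[:3],s['width'],s['time'])
E
```

```text
[-0.36   0.17   2.18   1.069  0.306 -1.338] [[-3.00000e-02  7.74000e-01  6.32000e-01  4.64931e+02]
 [ 9.99000e-01  3.00000e-03  4.50000e-02  8.32000e-01]
 [ 3.30000e-02  6.33000e-01 -7.74000e-01  1.85267e+02]] 50.47006888455334 2.4833
```

```bash
python3 - <<'E'
from h import *
rows(tool(bot.read_state()),goal(472,-7,152,40),4)
rows(goal(472,-7,152,40),goal(517,-7,98,40),5)
E
```

```text
[[-2.3, -3.9, 7.5, -0.2, -0.6, 0.0], [-2.2, -3.9, 7.5, -0.2, -0.6, 0.0], [-2.1, -3.9, 7.5, -0.2, -0.6, 0.0], [-2.0, -4.0, 7.5, -0.2, -0.6, 0.0]]
[[0.0, -0.0, 14.1, 0.0, 0.0, 0.0], [0.0, -0.0, 14.1, 0.0, 0.0, 0.0], [0.0, -0.0, 14.1, 0.0, 0.0, 0.0], [0.0, -0.0, 14.1, 0.0, 0.0, 0.0], [0.0, -0.0, 14.1, 0.0, 0.0, 0.0]]
```

Emit:
play_rows(
  gripper=-0.69,
  targets=[
    [-2.3,-3.9,7.5,-0.2,-0.6,0],
    [-2.2,-3.9,7.5,-0.2,-0.6,0],
    [-2.1,-3.9,7.5,-0.2,-0.6,0],
    [-2,-4,7.5,-0.2,-0.6,0],
    [0,0,0,0,0,0],
    [0,0,0,0,0,0],
  ],
)

```text
time: 2.98
eef_pos: [473.3, -6.6, 153.2]
orientation: [0.663, 0.666, 0.243, 0.242]
wrist_force: [0.3, -0.2, 0.5]
width: 71.6
finger_force: 0.0
```

```bash
python3 - <<'E'
from h import *
s=bot.read_state();T=tool(s);print(s['joint_pos'].round(3),T.round(3)[:3],s['width'],s['time'])
np.save('T2.npy',T);cv2.imwrite('pics/w2.png',bot.snapshot('wrist')[:,:,::-1])
rows(T,goal(472,-7,152,40),2)
E
```

```text
[-0.353  0.263  2.191  1.486  0.229 -1.762] [[-5.00000e-03  7.65000e-01  6.44000e-01  4.73289e+02]
 [ 1.00000e+00  4.00000e-03  3.00000e-03 -6.63800e+00]
 [ 0.00000e+00  6.44000e-01 -7.65000e-01  1.53241e+02]] 71.59881436257356 2.9833
[[-0.2, -0.9, 0.1, 0.0, -0.1, 0.1], [-0.2, -0.9, 0.1, 0.0, -0.1, 0.1]]
```

View pics/w2.png

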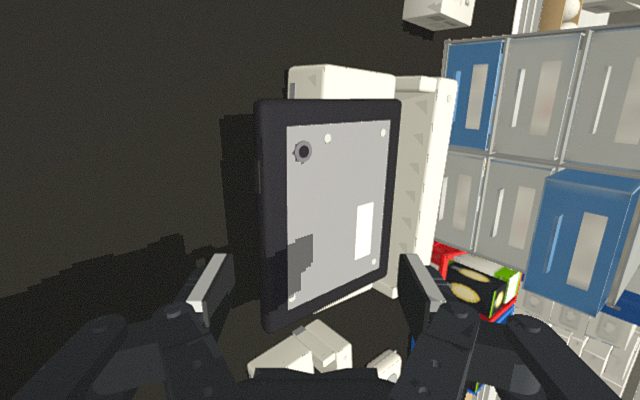

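Wrist view: the tablet's front edge runs (258,103) to (268,325), between the left (lower) finger at (208,290) and the right (upper) finger at (422,280), with the back rest at (440,80). Now the descent along the tool.

Emit:
play_rows(
  targets=[
    [-0.2,-0.9,11,0,0,0],
    [0,0,11,0,0,0],
    [0,0,11,0,0,0],
    [0,0,11,0,0,0],
    [0,0,11,0,0,0],
    [0,0,11,0,0,0],
    [0,0,0,0,0,0],
  ],
)

```text
time: 3.62
eef_pos: [515.7, -6.4, 101.8]
orientation: [0.662, 0.666, 0.243, 0.242]
wrist_force: [0.1, -0.6, -1.1]
width: 71.8
finger_force: 0.0
```

```bash
python3 - <<'E'
from h import *
s=bot.read_state();T=tool(s);print(s['joint_pos'].round(3),T.round(3)[:3],s['width'],s['time'])
print(wray(np.load('T2.npy'),258,103,57),wray(np.load('T2.npy'),268,325,57))
w=s['width'];print('tips',[(T@[0,k*w/2,63,1])[:3].round(1) for k in(-1,1)])
P=T[:3,3]
for d in [(13,7),(24,56),(54,96)]: pass
rows(T,goal(P[0]+13,-7,P[2]+7,40),2);G=goal(P[0]+13,-7,P[2]+7,40)
rows(G,goal(P[0]+24,-7,P[2]+56,40),6)
E
```

```text
[-0.314  0.459  2.1    1.987  0.224 -2.245] [[-6.00000e-03  7.65000e-01  6.44000e-01  5.15725e+02]
 [ 1.00000e+00  4.00000e-03  4.00000e-03 -6.42600e+00]
 [ 0.00000e+00  6.44000e-01 -7.65000e-01  1.01795e+02]] 71.77340089996028 3.6167
[517.38031636  62.60636649  57.        ] [517.46806533 -66.21964495  57.        ]
tips [array([528.9,  -6.3,  30.5]), array([583.8,  -6. ,  76.8])]
[[-0.3, 7.2, 1.5, 0.1, -0.1, 0.1], [-0.3, 7.2, 1.5, 0.1, -0.1, 0.1]]
[[0.0, 6.7, -5.1, 0.0, 0.0, 0.0], [0.0, 6.7, -5.1, 0.0, 0.0, 0.0], [0.0, 6.7, -5.1, 0.0, 0.0, 0.0], [0.0, 6.7, -5.1, 0.0, 0.0, 0.0], [0.0, 6.7, -5.1, 0.0, 0.0, 0.0], [0.0, 6.7, -5.1, 0.0, 0.0, 0.0]]
```

Emit:
play_rows(
  targets=[
    [0,6,0,0,0,0],
    [0,6,-1,0,0,0],
    [0,6,-4,0,0,0],
    [0,6,-5,0,0,0],
    [0,6,-5,0,0,0],
    [0,0,0,0,0,0],
  ],
)

```text
time: 4.12
eef_pos: [528.5, -6.4, 134.8]
orientation: [0.662, 0.666, 0.244, 0.243]
wrist_force: [0.5, 0.6, -1.7]
width: 72.4
finger_force: 0.8
```

```bash
python3 - <<'E'
from h import *
s=bot.read_state();T=tool(s);print(s['joint_pos'].round(3),T.round(3)[:3],s['wrist_force'],s['time'])
w=s['width'];print('tips',[(T@[0,k*w/2,63,1])[:3].round(1) for k in(-1,1)])
E
```

```text
[-0.304  0.4    2.052  1.516  0.197 -1.755] [[-6.00000e-03  7.63000e-01  6.46000e-01  5.28511e+02]
 [ 1.00000e+00  5.00000e-03  3.00000e-03 -6.37500e+00]
 [-2.00000e-03  6.46000e-01 -7.63000e-01  1.34827e+02]] [ 0.523185    0.64057052 -1.65081207] 4.1167
tips [array([541.6,  -6.4,  63.3]), array([596.9,  -6. , 110.2])]
```

Emit:
play_rows(
  targets=[
    [0,5.4,-1.7,0,0,0],
    [0,5.4,-1.7,0,0,0],
    [0,5.4,-1.7,0,0,0],
    [0,5.4,-1.7,0,0,0],
    [0,6,-1.4,0,0,0],
    [0,6,-1.4,0,0,0],
    [0,6,-1.4,0,0,0],
    [0,0,0,0,0,0],
  ],
)

```text
time: 4.78
eef_pos: [551.6, -6.0, 167.7]
orientation: [0.662, 0.666, 0.243, 0.242]
wrist_force: [-1.6, 1.1, 0.2]
width: 72.0
finger_force: 0.8
```

```bash
python3 - <<'E'
from h import *
s=bot.read_state();T=tool(s);print(s['joint_pos'].round(3),T.round(3)[:3],s['wrist_force'],s['time'])
w=s['width'];print('tips',[(T@[0,k*w/2,63,1])[:3].round(1) for k in(-1,1)])
a=bot.snapshot('wrist')[:,:,::-1];b=bot.snapshot('scene')[:,:,::-1][130:230,270:400];t=bot.snapshot('top')[:,:,::-1][120:230,280:430]
np.save('T3.npy',T);cv2.imwrite('pics/w3.png',np.vstack([cv2.resize(a,(480,300)),np.hstack([cv2.resize(b,(240,200)),cv2.resize(t,(240,200))])]))
E
```

```text
[-0.287  0.369  1.967  0.985  0.225 -1.2  ] [[-6.00000e-03  7.64000e-01  6.45000e-01  5.51585e+02]
 [ 1.00000e+00  5.00000e-03  3.00000e-03 -5.99200e+00]
 [-1.00000e-03  6.45000e-01 -7.64000e-01  1.67737e+02]] [-1.64342134  1.09436858  0.24579231] 4.7833
tips [array([564.7,  -6. ,  96.4]), array([619.7,  -5.6, 142.8])]
```

View pics/w3.png

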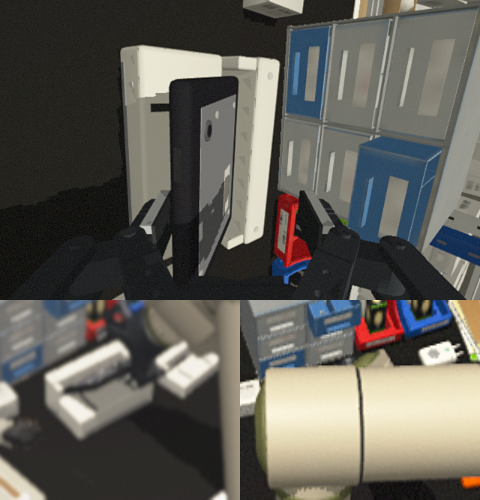

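The wrist panel shows the tablet tipped up with its front edge at about (185,180), against the lower finger and its lower edge at the back rest. I keep lifting while narrowing the jaw.

Emit:
play_rows(
  gripper=0.06,
  targets=[
    [0,3,-1,0,0,0],
    [0,3,-1,0,0,0],
    [0,3,-1,0,0,0],
    [0,3,-1,0,0,0],
    [0,3,-1,0,0,0],
    [0,0,0,0,0,0],
    [0,0,0,0,0,0],
  ],
)

```text
time: 5.52
eef_pos: [559.4, -6.1, 180.1]
orientation: [0.662, 0.666, 0.243, 0.242]
wrist_force: [-1.7, 0.5, 0.9]
width: 40.0
finger_force: 0.3
```

```bash
python3 - <<'E'
from h import *
s=bot.read_state();T=tool(s);print(s['joint_pos'].round(3),T.round(3)[:3],s['wrist_force'],s['time'])
w=s['width'];print(w,'tips',[(T@[0,k*w/2,68,1])[:3].round(1) for k in(-1,1)])
a=bot.snapshot('wrist')[:,:,::-1]
np.save('T4.npy',T);cv2.imwrite('pics/w4.png',a)
E
```

```text
[-0.281  0.359  1.936  0.837  0.247 -1.044] [[-5.00000e-03  7.65000e-01  6.44000e-01  5.59433e+02]
 [ 1.00000e+00  5.00000e-03  3.00000e-03 -6.08900e+00]
 [-1.00000e-03  6.44000e-01 -7.65000e-01  1.80107e+02]] [-1.68237281  0.53248921  0.89962447] 5.5167
40.03495379556076 tips [array([587.9,  -6. , 115.2]), array([618.6,  -5.8, 141. ])]
```

View pics/w4.png

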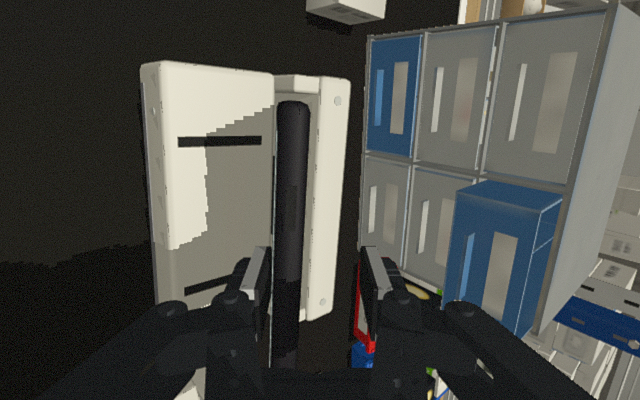

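The tablet is edge-on between the pads (top edge x≈290, from y=105 down to 370), roughly parallel to the tool. I only cage it with an 18 mm gap, because a full grip would reach the 60 N limit.

Emit:
play_rows(
  gripper=0.58,
  targets=[
    [0,-3,0,0,0,0],
    [0,-3,0,0,0,0],
    [0,-3,0,0,0,0],
    [0,0,0,0,0,0],
    [0,0,0,0,0,0],
  ],
)

```text
time: 5.98
eef_pos: [552.6, -6.1, 174.3]
orientation: [0.662, 0.666, 0.243, 0.242]
wrist_force: [-0.6, 0.8, -0.6]
width: 18.1
finger_force: 0.5
```

```bash
python3 - <<'E'
from h import *
s=bot.read_state();T=tool(s);print(s['joint_pos'].round(3),T.round(3)[:3],s['wrist_force'],s['time'])
w=s['width'];print(w,'tips',[(T@[0,k*w/2,72,1])[:3].round(1) for k in(-1,1)])
# rotate about pivot
c=(T@[0,0,72,1])[:3];print(c)
G=T
for b,yaw in((28,-.03),(14,-.06),(4,-.07)):
    pv=np.array([641,-7,40.]);v=c-pv;r=np.hypot(v[0],v[2]);
    t=np.radians(b);f=r
    tip=pv+r*np.array([-np.sin(t),0,np.cos(t)])
    H=goal(0,0,0,b,yaw);H[:3,3]=tip-72*H[:3,2];print(b,r,H[:3,3]);rows(G,H,4);G=H
E
```

```text
[-0.286  0.358  1.959  0.911  0.236 -1.123] [[-5.00000e-03  7.65000e-01  6.44000e-01  5.52639e+02]
 [ 1.00000e+00  4.00000e-03  3.00000e-03 -6.08800e+00]
 [-0.00000e+00  6.44000e-01 -7.65000e-01  1.74343e+02]] [-0.6400143   0.84437675 -0.62389888] 5.9833
18.14037894469344 tips [array([592.1,  -5.9, 113.4]), array([606. ,  -5.8, 125.1])]
[599.01656744  -5.86475042 119.26949468]
28 89.70095538437316 [565.10120951  -5.98609353 182.77346932]
[[0.0, 3.7, 0.4, 3.0, -0.3, 0.4], [0.0, 3.8, 0.2, 3.0, -0.3, 0.4], [0.1, 3.8, -0.0, 3.0, -0.3, 0.4], [0.1, 3.8, -0.2, 3.0, -0.3, 0.4]]
14 89.70095538437316 [601.91234203  -5.95552436 196.89774594]
[[0.3, 9.8, 1.2, 3.5, -0.2, 0.4], [0.4, 9.8, 0.6, 3.5, -0.2, 0.4], [0.4, 9.8, -0.0, 3.5, -0.2, 0.4], [0.5, 9.8, -0.6, 3.5, -0.2, 0.4]]
4 89.70095538437316 [629.73261157  -6.64871442 201.30705998]
[[0.2, 7.0, 0.6, 2.5, -0.0, 0.1], [0.3, 7.0, 0.3, 2.5, -0.0, 0.1], [0.3, 7.0, -0.0, 2.5, -0.0, 0.1], [0.3, 7.0, -0.3, 2.5, -0.0, 0.1]]
```

Emit:
play_rows(
  targets=[
    [0,3.7,0.4,3,-0.3,0.4],
    [0,3.8,0.2,3,-0.3,0.4],
    [0.1,3.8,0,3,-0.3,0.4],
    [0.1,3.8,-0.2,3,-0.3,0.4],
    [0.3,9.8,1.2,3.5,-0.2,0.4],
    [0.4,9.8,0.6,3.5,-0.2,0.4],
    [0.4,9.8,0,3.5,-0.2,0.4],
    [0.5,9.8,-0.6,3.5,-0.2,0.4],
    [0,0,0,0,0,0],
  ],
)

```text
time: 6.73
eef_pos: [601.9, -4.8, 198.6]
orientation: [0.718, 0.682, 0.096, 0.101]
wrist_force: [1.4, -0.4, 0.1]
width: 17.9
finger_force: 0.0
```

```bash
python3 - <<'E'
from h import *
s=bot.read_state();T=tool(s);print(s['joint_pos'].round(3),T.round(3)[:3],s['wrist_force'],s['time'])
w=s['width'];print(w,'tips',[(T@[0,k*w/2,72,1])[:3].round(1) for k in(-1,1)])
a=bot.snapshot('wrist')[:,:,::-1]
np.save('T5.npy',T);cv2.imwrite('pics/w5.png',a)
E
```

```text
[-0.216  0.482  1.563  0.062  0.822 -0.201] [[ 5.10000e-02  9.60000e-01  2.76000e-01  6.01898e+02]
 [ 9.99000e-01 -4.90000e-02 -1.40000e-02 -4.76200e+00]
 [-0.00000e+00  2.76000e-01 -9.61000e-01  1.98584e+02]] [ 1.44348287 -0.43463769  0.12410775] 6.7333
17.9126214456792 tips [array([613.1,  -5.4, 126.9]), array([630.3,  -6.2, 131.9])]
```

View pics/w5.png

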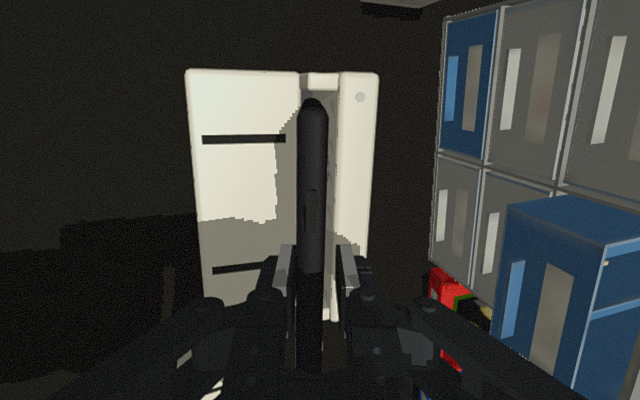

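```bash
python3 - <<'E'
from h import *
T=np.load('T5.npy')
for n,p,z in[('restfront',(339,73),70),('restrear',(379,75),70),('ledgefront',(187,71),45),('ledgeslot',(300,74),45),('ledgeslot low',(295,210),45),('rest rear low',(369,260),70)]: print(n,wray(T,*p,z).round(1))
b,yaw=3,-.07
H=goal(0,0,0,b,yaw)
for tx in (638,):
  H[:3,3]=np.array([tx,-7,131])-72*H[:3,2];print(H[:3,3]);rows(T,H,4)
E
```

```text
restfront [656.8  76.2  70. ]
restrear [681.8  74.   70. ]
ledgefront [573.7  81.5  45. ]
ledgeslot [640.  77.  45.]
ledgeslot low [630.6 -12.6  45. ]
rest rear low [675.6 -48.1  70. ]
[634.24103944  -6.73644214 202.9013265 ]
[[-0.1, 8.1, 1.2, 3.3, -0.0, 0.3], [-0.0, 8.1, 0.7, 3.3, -0.0, 0.3], [-0.0, 8.2, 0.3, 3.3, -0.0, 0.3], [0.0, 8.2, -0.2, 3.3, -0.0, 0.3]]
```

Emit:
play_rows(
  targets=[
    [-0.4,8.1,1.2,3.3,0,0.3],
    [-0.2,8.1,0.7,3.3,0,0.3],
    [-0.2,8.2,0.3,3.3,0,0.3],
    [0,8.2,-0.2,3.3,0,0.3],
    [0,2,0,2,0,0],
    [0,0,0,0,0,0],
    [0,0,0,0,0,0],
  ],
)

```text
time: 7.37
eef_pos: [633.8, -7.3, 201.1]
orientation: [0.732, 0.681, 0.006, 0.004]
wrist_force: [0.2, 0.2, -0.1]
width: 18.0
finger_force: 0.3
```

```bash
python3 - <<'E'
from h import *
s=bot.read_state();T=tool(s);print(s['joint_pos'].round(3),T.round(3)[:3],s['wrist_force'],s['time'])
w=s['width'];print(w,'tips',[(T@[0,k*w/2,72,1])[:3].round(1) for k in(-1,1)])
a=bot.snapshot('wrist')[:,:,::-1]
b=bot.snapshot('scene')[:,:,::-1][110:230,270:410]
np.save('T6.npy',T);cv2.imwrite('pics/w6.png',np.vstack([a,cv2.resize(b,(640,200))]))
E
```

```text
[-0.198  0.633  1.283  0.007  1.212 -0.129] [[ 7.10000e-02  9.97000e-01  1.40000e-02  6.33832e+02]
 [ 9.97000e-01 -7.10000e-02  4.00000e-03 -7.30800e+00]
 [ 5.00000e-03  1.40000e-02 -1.00000e+00  2.01051e+02]] [ 0.24591316  0.19793403 -0.08821186] 7.3667
18.038284991361664 tips [array([625.9,  -6.4, 128.9]), array([643.9,  -7.7, 129.2])]
```

View pics/w6.png

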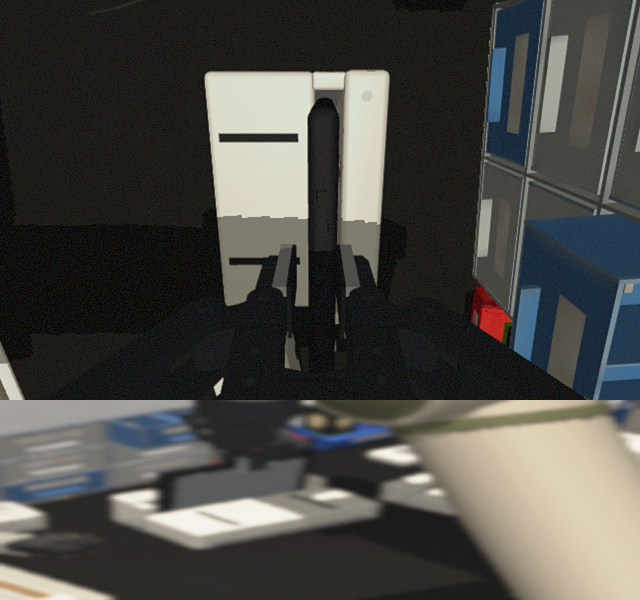

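Wrist view: the tablet stands nearly upright, top edge at x≈323 from y=98 down, in line with the slot (strip x 313–345 at y=80). The scene view also shows it standing in the dock.

```bash
python3 - <<'E'
from h import *
T=np.load('T6.npy')
for z in (127,140,145,160):
  A,B,C=[wray(T,*p,z) for p in((308,140),(338,140),(323,98))];print(z,'thick',(B-A).round(1)[:2],'mid',((A+B)/2).round(1),'end',C.round(1), wray(T,322,240,z).round(1))
for n,p,z in[('restfront',(346,72),70),('restrear',(389,72),70),('rest rear low',(380,260),70),('ledgefront',(206,73),45),('ledgeslot',(313,74),45),('front low',(223,295),45)]: print(n,wray(T,*p,z).round(1))
E
```

```text
127 thick [12.6 -0.9] mid [641.8  47.9 127. ] end [642.9  64.9 127. ] [638.3   2.  127. ]
140 thick [11.5 -0.8] mid [641.5  49.9 140. ] end [642.5  65.4 140. ] [638.3   8.1 140. ]
145 thick [11.  -0.8] mid [641.3  50.7 145. ] end [642.3  65.5 145. ] [638.3  10.5 145. ]
160 thick [ 9.7 -0.7] mid [641.  53. 160.] end [641.8  66.1 160. ] [638.3  17.5 160. ]
restfront [658.3  75.8  70. ]
restrear [682.1  74.1  70. ]
rest rear low [675.5 -42.1  70. ]
ledgefront [574.2  82.   45. ]
ledgeslot [640.3  76.8  45. ]
front low [560.4 -76.4  45. ]
```

Emit:
play_rows(
  targets=[
    [0,3.5,0,0.5,0,0],
    [0,3.5,0,0.3,0,0],
    [0,1,0,0,0,0],
    [0,0,0,0,0,0],
    [0,0,-10,0,0,0],
    [0,0,-15,0,0,0],
    [0,0,-15,0,0,0],
    [0,0,0,0,0,0],
  ],
)

```text
time: 8.13
eef_pos: [643.0, -8.2, 245.7]
orientation: [0.732, 0.681, 0.003, 0.001]
wrist_force: [-0.2, -0.4, 1.5]
width: 18.2
finger_force: 0.0
```

Emit:
play_rows(
  gripper=1,
  targets=[
    [0,0,0,0,0,0],
    [0,0,0,0,0,0],
    [0,0,0,0,0,0],
    [0,0,0,0,0,0],
  ],
)

```text
time: 8.47
eef_pos: [642.0, -8.1, 240.9]
orientation: [0.732, 0.681, 0.001, -0.002]
wrist_force: [-0.2, -0.2, -0.4]
width: -0.4
finger_force: 0.0
```

```bash
python3 - <<'E'
from h import *
s=bot.read_state();T=tool(s);print(T.round(3)[:3],s['wrist_force'],s['width'],s['time'],'tip',(T@[0,0,73,1])[:3].round(1))
a=bot.snapshot('wrist')[:,:,::-1]
np.save('T7.npy',T);cv2.imwrite('pics/w7.png',a)
E
```

```text
[[ 7.20000e-02  9.97000e-01 -2.00000e-03  6.42034e+02]
 [ 9.97000e-01 -7.20000e-02  4.00000e-03 -8.05300e+00]
 [ 4.00000e-03 -3.00000e-03 -1.00000e+00  2.40945e+02]] [-0.18028297 -0.20181287 -0.37897807] -0.4484187766446817 8.4667 tip [641.9  -7.7 167.9]
```

View pics/w7.png

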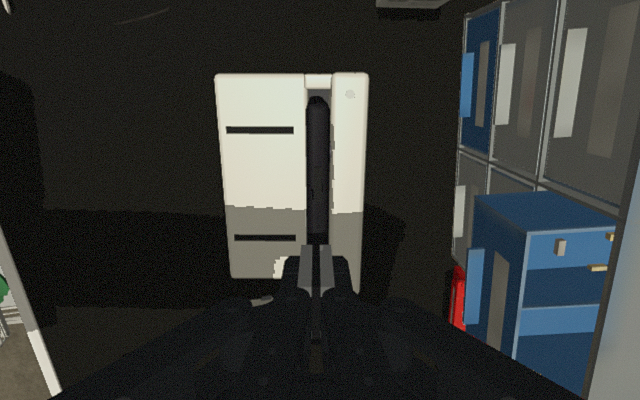

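The tablet stands by itself in the slot, top edge x≈307–329, and the closed fingertips at (316,250) are right over it. Next is pressing down in small steps.

```bash
python3 - <<'E'
from h import *
T=np.load('T7.npy')
for p in((318.3,110),(318,230),(318,97)): print([wray(T,*p,z).round(1).tolist() for z in(130,142,150)])
A,B=wray(T,306.5,150,142),wray(T,329.5,150,142);print(B-A)
E
```

```text
[[647.7, 57.2, 130.0], [647.7, 58.0, 142.0], [647.7, 58.5, 150.0]]
[[642.9, -9.5, 130.0], [643.2, -4.3, 142.0], [643.4, -0.9, 150.0]]
[[648.0, 63.6, 130.0], [647.9, 64.0, 142.0], [647.9, 64.2, 150.0]]
[11.4025329  -0.81444168  0.        ]
```

Emit:
play_rows(
  targets=[
    [0,0,6,0,0,0],
    [0,0,6,0,0,0],
    [0,0,3,0,0,0],
    [0,0,2,0,0,0],
    [0,0,0,0,0,0],
  ],
)

```text
time: 8.93
eef_pos: [642.1, -8.0, 224.0]
orientation: [0.732, 0.681, 0.001, -0.002]
wrist_force: [0.1, 0.3, 0.0]
width: -0.2
finger_force: 0.0
```

Emit:
play_rows(
  targets=[
    [0,0.5,2,0,0,0],
    [0,0,2,0,0,0],
    [0,0,2,0,0,0],
    [0,0,2,0,0,0],
    [0,0,0,0,0,0],
  ],
)

```text
time: 9.35
eef_pos: [642.7, -8.1, 216.7]
orientation: [0.732, 0.681, 0.001, -0.002]
wrist_force: [-1.0, 0.7, -0.4]
width: 0.2
finger_force: 0.0
```

Emit:
play_rows(
  targets=[
    [0,0,1.5,0,0,0],
    [0,0,1.5,0,0,0],
    [0,0,0,0,0,0],
  ],
)

```text
time: 9.6
eef_pos: [642.7, -8.0, 213.8]
orientation: [0.732, 0.681, 0.001, -0.002]
wrist_force: [-0.1, -1.0, 1.7]
width: -0.0
finger_force: 1.1
```

Emit:
play_rows(
  targets=[
    [0,0,1.5,0,0,0],
    [0,0,1.5,0,0,0],
    [0,0,0,0,0,0],
  ],
)

```text
time: 9.85
eef_pos: [642.6, -8.0, 210.4]
orientation: [0.732, 0.681, 0.001, -0.002]
wrist_force: [-0.2, -0.9, 1.0]
width: 0.1
finger_force: 0.5
```

Emit:
play_rows(
  targets=[
    [0,0,1.5,0,0,0],
    [0,0,1.5,0,0,0],
    [0,0,0,0,0,0],
  ],
)

```text
time: 10.1
eef_pos: [642.6, -7.9, 207.3]
orientation: [0.732, 0.681, 0.001, -0.002]
wrist_force: [-0.1, 0.5, -0.4]
width: -0.0
finger_force: 0.1
```

Emit:
play_rows(
  targets=[
    [0,0,1.5,0,0,0],
    [0,0,1.5,0,0,0],
    [0,0,0,0,0,0],
  ],
)

```text
time: 10.35
eef_pos: [642.6, -8.0, 204.4]
orientation: [0.732, 0.681, 0.001, -0.002]
wrist_force: [-0.9, -0.5, -0.5]
width: 0.1
finger_force: 0.1
```

Emit:
play_rows(
  targets=[
    [0,0,1,0,0,0],
    [0,0,1,0,0,0],
    [0,0,0,0,0,0],
  ],
)

```text
time: 10.6
eef_pos: [642.6, -8.0, 202.6]
orientation: [0.732, 0.681, 0.001, -0.002]
wrist_force: [-0.3, 0.9, 0.7]
width: -0.2
finger_force: 0.2
```

Emit:
play_rows(
  targets=[
    [0,0,1,0,0,0],
    [0,0,1,0,0,0],
    [0,0,0,0,0,0],
  ],
)

```text
time: 10.85
eef_pos: [642.6, -7.9, 200.6]
orientation: [0.732, 0.681, 0.001, -0.002]
wrist_force: [-0.7, 0.2, 0.2]
width: -0.0
finger_force: 0.3
```

```bash
python3 - <<'E'
from h import *
s=bot.read_state();T=tool(s);print(s['wrist_force'],s['width'],s['time'],'tip',(T@[0,0,73,1])[:3].round(1))
a=bot.snapshot('wrist')[:,:,::-1]
np.save('T8.npy',T);cv2.imwrite('pics/w8.png',cv2.resize(a[60:330,180:460],(784,756))[:600])
E
```

```text
[-0.74046328  0.2144129   0.17850834] -0.014394279334797902 10.85 tip [642.5  -7.6 127.6]
```

View pics/w8.png

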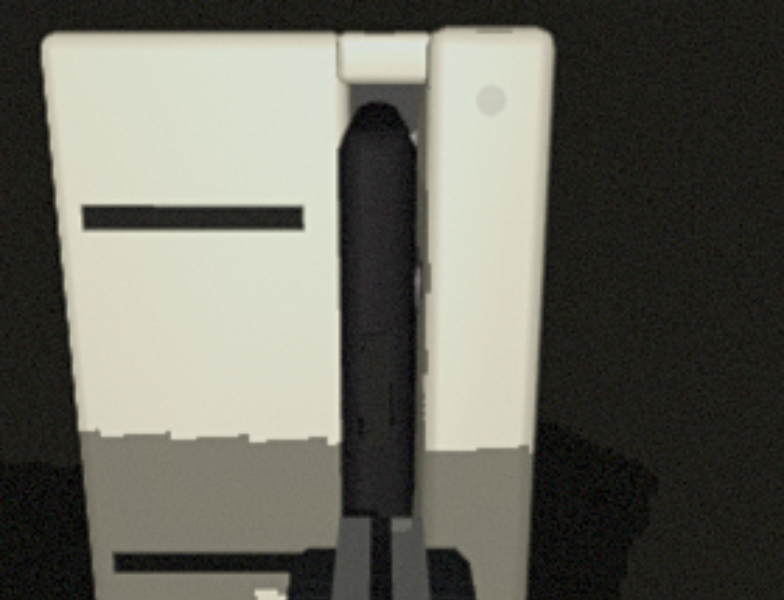

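Fingertips at z≈127.6 meet the top edge (crop (378,515)). The tablet looks straight in the slot but no force is felt yet, so I press on in finer steps.

Emit:
play_rows(
  targets=[
    [0,0,0.7,0,0,0],
    [0,0,0.7,0,0,0],
    [0,0,0,0,0,0],
  ],
)

```text
time: 11.15
eef_pos: [642.8, -7.8, 199.7]
orientation: [0.732, 0.681, 0.001, -0.002]
wrist_force: [-0.3, 0.8, 3.5]
width: 0.1
finger_force: 1.9
```

Emit:
play_rows(
  targets=[
    [0,0,0.7,0,0,0],
    [0,0,0.7,0,0,0],
    [0,0,0,0,0,0],
  ],
)

```text
time: 11.4
eef_pos: [643.3, -7.9, 199.6]
orientation: [0.732, 0.681, 0.002, -0.001]
wrist_force: [-1.3, 1.1, 9.8]
width: 0.1
finger_force: 5.2
```

Emit:
play_rows(
  targets=[
    [0,0,0.7,0,0,0],
    [0,0,0.7,0,0,0],
    [0,0,0,0,0,0],
  ],
)

```text
time: 11.65
eef_pos: [643.8, -7.9, 199.6]
orientation: [0.732, 0.681, 0.003, 0.0]
wrist_force: [-1.0, 0.8, 16.8]
width: 0.4
finger_force: 8.3
```

Emit:
play_rows(
  targets=[
    [0,0,0.7,0,0,0],
    [0,0,0.7,0,0,0],
    [0,0,0,0,0,0],
  ],
)

```text
time: 11.9
eef_pos: [644.3, -7.9, 199.5]
orientation: [0.732, 0.681, 0.004, 0.001]
wrist_force: [-1.2, 1.9, 23.0]
width: 0.0
finger_force: 11.4
```

Emit:
play_rows(
  targets=[
    [0,0,0.5,0,0,0],
    [0,0,0,0,0,0],
    [0,0,0,0,0,0],
  ],
)

```text
time: 12.15
eef_pos: [644.4, -8.0, 199.5]
orientation: [0.732, 0.681, 0.004, 0.002]
wrist_force: [-1.1, 1.6, 24.5]
width: -0.3
finger_force: 12.4
```

I've already viewed 12 pictures, over the limit of 10, so I'll check from numbers only from here. I retreat and measure the top height by triangulation, without viewing.

Emit:
play_rows(
  targets=[
    [0,0,-4,0,0,0],
    [0,0,-6,0,0,0],
    [0,0,-15,0,0,0],
    [0,0,-20,0,0,0],
    [0,0,-20,0,0,0],
    [0,0,0,0,0,0],
    [0,0,0,0,0,0],
    [0,0,0,0,0,0],
  ],
)

```text
time: 12.82
eef_pos: [642.4, -8.2, 258.5]
orientation: [0.732, 0.681, 0.0, -0.003]
wrist_force: [-0.2, -0.5, 0.1]
width: 0.2
finger_force: 0.0
```

```bash
python3 - <<'E'
from h import *
s=bot.read_state();T=tool(s);im=bot.snapshot('wrist').astype(int).sum(2)
np.save('T9.npy',T);print(T[:3,3].round(1),s['wrist_force'].round(1),s['time'])
for r in (125,145,165,185):
    row=im[r];x=np.arange(270,360);print(r,row[270:360].tolist() if r==145 else '',)
    c0=int(round(proj('wrist',[[643+.07*wray(T,318,r,127)[1],wray(T,318,r,127)[1],127]],T)[0,0]))
    L=c0
    while row[L]<250 and L>c0-40:L-=1
    R=c0
    while row[R]<250 and R<c0+40:R+=1
    w=(wray(T,R-.5,r,127)-wray(T,L+.5,r,127))[0];print(r,c0,L,R,'thick@127',w.round(1),'mid',wray(T,(L+R)/2,r,127).round(1))
E
```

```text
[642.4  -8.2 258.5] [-0.2 -0.5  0.1] 12.8167
125 
125 316 305 329 thick@127 13.3 mid [646.7  47.3 127. ]
145 [648, 651, 646, 646, 648, 648, 647, 647, 650, 649, 651, 650, 648, 649, 650, 650, 648, 646, 651, 653, 649, 650, 647, 647, 651, 648, 646, 651, 650, 653, 649, 647, 653, 662, 670, 367, 79, 63, 85, 111, 124, 150, 133, 139, 130, 135, 110, 103, 111, 115, 99, 77, 76, 79, 27, 143, 180, 188, 236, 432, 544, 566, 599, 635, 651, 649, 648, 651, 647, 648, 647, 646, 646, 644, 645, 638, 641, 645, 640, 644, 638, 637, 643, 630, 636, 640, 640, 647, 617, 580]
145 316 305 329 thick@127 13.5 mid [645.9  35.7 127. ]
165 
165 316 305 328 thick@127 13.2 mid [644.7  23.7 127. ]
185 
185 316 305 328 thick@127 13.4 mid [643.8  11.3 127. ]
```

```bash
python3 -c "
from bench import bot
print(bot.hand_in())"
```

```text
the job is handed in; nothing more can be done
None
```

I tipped the tablet up into the dock's slot, pressed it down with about 24 N until it stopped at home height (top edge about 127 mm), let go and handed the job in at about 12.8 s; no verdict came back, and I viewed 12 pictures, two over the limit of 10.

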